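# Fit a keyed shaft into a gearbox hub against its spring

## Task

On the lab bench, swing the open cover of the grey gearbox housing down until it is closed, then take the keyed shaft out of its black holding block and push it down through the cover's window into the hub, turning it until its key slips into the hub's slot. Keep pushing against the spring in the hub until the shaft's flange sits on the hub's face, and finish like that: do not let go, stay gripping the shaft and holding it fully home. Leave the other things on the bench where they are.

Things in the scene. Friction and masses are not known exactly. Their poses are not given: they have to be found in the camera images.
- cover (a joint): opening angle of the housing's white sheet cover: 0 closed (level), 1.0 to 1.35 at the start. It is hinged on the housing's rim on the robot's side and leans over the housing; its outer face looks to the robot: push that face away from the robot and down to close it. A stiff hinge (0.4 N m friction) keeps it at any angle; closing takes 1 to 4 N near the free edge.
- cover_hinge (a point): middle of the cover's hinge line, 85 mm above the bench, at the housing's near rim. Axes: x from the hinge across the housing to its far side, y along the hinge, z up. The grey housing is a fixed open box 190 (x) by 170 (y) by 85 mm with 15 mm feet at both y sides; the hub's axis lies 95 mm along x from the hinge.
- cover_push (a point): point on the cover's outer (upper when closed) face, 165 mm from the hinge on its middle line: a good place to push. x points to the free edge, z is the outer normal. Cover 5 mm thick, 197 mm from hinge to free edge, 172 mm wide, with a square window 76 mm wide from 57 to 133 mm from the hinge. Closed, its outer face is 90 mm above the bench.
- hub_mouth (a point): centre of the hub's top face, at the mouth of its bore; z up, x towards the key slot at one side of the bore. Fixed steel hub 64 mm across in the housing, its face 98 mm above the bench, 8 mm proud of the closed cover. Bore 25.6 mm across, key slot 10 mm wide, reaching 19.5 mm from the axis. A sprung plunger waits 34 mm down the bore.
- plunger (a joint): how far the sprung plunger in the hub's bore is pressed down (m): 0 free, 0.008 when the shaft is fully home. It pushes back with 7 N at first touch and 11 N at fully home, enough to lift the shaft off its seat by some mm if it is let go.
- shaft_grip (a point): centre of the flat-sided grip block on top of the keyed shaft (loose, steel, upright, 0.2 to 0.4 kg); z up, x towards the key. Block 40 mm (x) by 24 mm (y, grip across this) by 46 mm high. Below it a flange 52 mm across, 8 mm thick, with a 10 mm wide lug out to 35 mm on the key's side that shows where the key is. Fully home, this point is 31 mm above the hub's mouth.
- shaft_end (a point): centre of the shaft's lower end, 73 mm below shaft_grip, same axes. Above it 42 mm of round shaft, 24 mm across, up to the flange; the lowest 5 mm taper to 16 mm across. The key is 8 mm wide, reaches 18 mm from the axis and runs from 14 to 36 mm above this end, so a plain round nose 14 mm long enters the bore before the key meets the hub's face.
- stand: black holding block 85 x 85 x 55 mm fixed on the bench, with an upright round hole 41 mm across in its top in which the shaft hangs, its flange resting on the block; origin at the centre of its underside.
- collar: steel ring 32 mm across, 14 mm high, lying on the bench; leave alone
- block_a: blue plastic block 64 x 32 x 24 mm; leave alone
- block_b: blue plastic block 96 x 32 x 24 mm; leave alone
- bracket: aluminium angle bracket 50 x 40 x 50 mm; leave alone
- jar: closed jar 54 mm across, 65 mm high; leave alone
- wrench: spanner 170 mm long; leave alone
- mouse: black computer mouse 100 x 58 x 26 mm; leave alone

How it is judged:
By the outcome, as a careful person would: the job done as asked, in the order asked, and still so for the second after the job is handed in, while the arm keeps its last pose, push and grip.
It also fails if it takes over 70 s, if anything falls off the work surface, if the arm or the gripper's body presses on something with over 40 N, if the wrist force passes 120 N, or if a joint passes its speed limit or range.

## Robot

A 7-joint arm with a two-finger parallel gripper is mounted at the origin on the work surface. World frame = base frame: x ahead of the robot, y to its left, z up, the work surface at z = 0. Lengths are in m, angles in rad, forces in N, time in s.
With the tool pointing down it reaches from about 0.4 to 0.85 m from the base axis. Payload 10.4 kg.
Tool frame: the origin (TCP) lies at the very end of the fingers, on their centre line; the grasp point (between the pads) lies 19 mm behind it (manip.grip_depth is the distance from the TCP to the grasp point, in m); z points along the fingers, y is the direction in which the jaws open and shut (so a half turn about z gives the same grasp; the last joint's range is limited). The gripper opens to 85 mm and grips with 20 to 120 N. Pads are 22 mm wide; open, the fingers measure 114 mm over their backs; the gripper's body (76 mm by 85 mm) begins 54 mm behind the grasp point. The pads swing forward as they close: fully open they stand 13 mm farther back than shut.
Start: joints at [-1.369, 0.332, -0.065, 1.46, 0.022, 1.35, -0.088], TCP at [0.139, 0.609, 0.231] pointing down, gripper open.
Joint ranges: [-2.6, 2.6], [-0.5, 2.12], [-1.47, 1.34], [0.16, 2.42], [-1.27, 4.41], [0.06, 2.06], [-2.6, 2.6]. Speed limits (rad/s): [2.22, 2.22, 2.79, 2.79, 3.14, 3.14, 3.14].

## Interface

Orientations are given as a unit quaternion [x, y, z, w].
In Python, from workcell import manip gives the robot as it stands.
- The arm moves only by the tool step_arm, never from a script. Its argument "motion" is a list of rows, each a list of 6 numbers: the shift along the tool's x, y, z in mm, then the turn, a rotation vector about the tool's x, y, z in degrees. A call has 1 to 20 rows; each row shifts and turns the pose as measured when the row begins, along the tool's axes as they then stand; what a row does not reach is not made up. A row lasts 1/8 s, in which the tool goes at most 62.5 mm and 10.7 degrees, less where a joint would pass 70% of its speed; a pose out of reach is approached as far as the arm can. A call with a gripper value outside its range is refused whole. "jaw" is the finger opening in mm, from 0 to 85.4, set as the call begins (left out, the last holds). The fingers move at their own pace and stop on an object; "force" is the grip in N (left out, the last holds). Time passes only in rows, so rows that do not move let the fingers close. It gives the time, the measured TCP pose, the force and the opening at its end, in the units of the state.
- manip.get_obs(): the state, without advancing time (a new reading comes with each control period).
- manip.camera(name): name is "side" or "top" or "wrist"; returns the picture (480x640x3 uint8, blue, green, red); there is no depth.
- manip.camera_info(name): a dict with "camera_matrix" (3x3 intrinsics, pixels), "R" (3x3) and "t" (3): a world point X has camera coordinates R X + t. Camera axes: x right, y down, z forward; pixel columns grow to the right and rows downward; lengths in m; the calibration is good to about 2 mm. A picture is of the moment at which its call begins: read the wrist's pose just before it. camera_info takes no time and is no camera call; for the wrist camera it gives the pose at the moment of the call.
- manip.hand_in(): hands the job in, once; it reports no verdict.
The state is a dict: "clock": time; "joint_pos": joint angles; "joint_velocities": joint speeds; "tau": joint torques, N m; "position": TCP position; "ee_rot": TCP orientation; "ft_force": force on the tool from outside, world axes, zero at the start; "torque": the same for the moment, N m; "grip_width": opening from 0.0 (shut) to 1.0 (fully open).
Only numpy, scipy, OpenCV 4.12 (cv2) and the standard library are available. Lean on these libraries where they do the work, as an engineer would, in place of code of your own. Each camera call takes 0.05 s, during which the arm holds its last target.

## Working session

There is one attempt and no reset: what is moved stays moved. The work goes in short steps, Python scripts to look and compute and a tool call to move; the robot and the scene stay as the last step left them, time stands still between calls to the robot, and variables do not carry over. Pictures are saved under pics/ and viewed, and the job is handed in when it is done.

Besides the shell and the picture viewer there is one more tool, called after ">>>" as name(argument=value, ...), one argument or row to a line, values as JSON. step_arm: Moves the arm, as the interface text tells. Its arguments: {"type":"object","properties":{"motion":{"type":"array"},"jaw":{"type":"number"},"force":{"type":"number"}},"required":["motion"]}

```bash
ls; mkdir -p pics
cat > h.py <<'E'
import numpy as np, cv2
from workcell import manip
def info(n):
    i=manip.camera_info(n); return np.array(i["camera_matrix"]),np.array(i["R"]),np.array(i["t"]).ravel()
def proj(c,X):
    K,R,t=c; p=K@(R@np.array(X,float)+t); return p[:2]/p[2]
def ray(c,uv):
    K,R,t=c; d=R.T@np.linalg.solve(K,[uv[0],uv[1],1.]); return -R.T@t, d/np.linalg.norm(d)
def onz(c,uv,z):
    o,d=ray(c,uv); return o+d*(z-o[2])/d[2]
def tri(rs):
    A=0;b=0
    for o,d in rs:
        P=np.eye(3)-np.outer(d,d);A=A+P;b=b+P@o
    X=np.linalg.solve(A,b); return X,[np.linalg.norm((np.eye(3)-np.outer(d,d))@(X-o)) for o,d in rs]
E
python3 - <<'E'
from h import *
np.set_printoptions(precision=4,suppress=True)
for n in ["side","top","wrist"]:
    c=info(n); im=manip.camera(n); cv2.imwrite(f"pics/{n}0.png",im); np.savez(f"pics/{n}0.npz",K=c[0],R=c[1],t=c[2]); print(n,-c[1].T@c[2],c[1][2],c[0][0])
o=manip.get_obs(); print(o)
E
```

```text
pics
side [ 0.0907 -0.9221  0.8503] [ 0.4116  0.7078 -0.574 ] [589.9947   0.     313.9577]
top [ 0.2677 -0.0086  1.6737] [ 0.2166  0.0082 -0.9762] [576.3898   0.     314.8521]
wrist [0.0678 0.625  0.3736] [ 0.2836 -0.0646 -0.9568] [378.9153   0.     316.5292]
{'clock': 0.15, 'joint_pos': array([-1.3686,  0.3327, -0.0647,  1.4607,  0.0216,  1.3499, -0.0885]), 'joint_velocities': array([ 0.0002, -0.0009,  0.0013, -0.0037,  0.0002, -0.0001, -0.0006]), 'tau': array([  0.0006, -62.5832,   0.0493, -39.1852,   0.0164,   0.0074,
        -0.0001]), 'position': array([0.1393, 0.609 , 0.2307]), 'ee_rot': array([ 0.1122,  0.9937, -0.0005, -0.    ]), 'ft_force': array([ 0.6833,  0.1363, -0.5219]), 'torque': array([-0.0089, -0.0195,  0.0108]), 'grip_width': 1.0024063523929536}
```

View pics/side0.png

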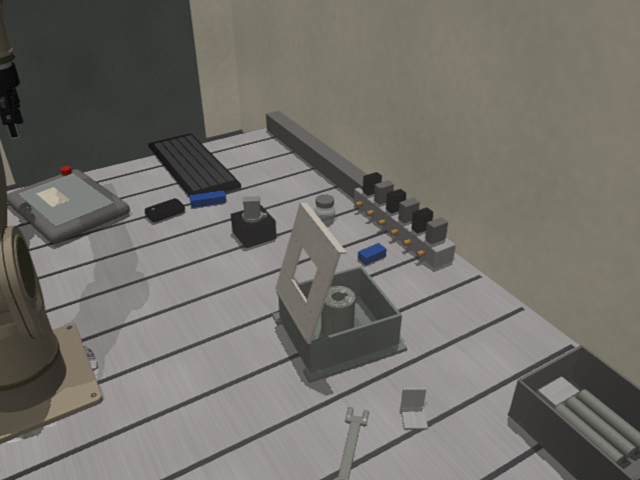

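View pics/top0.png

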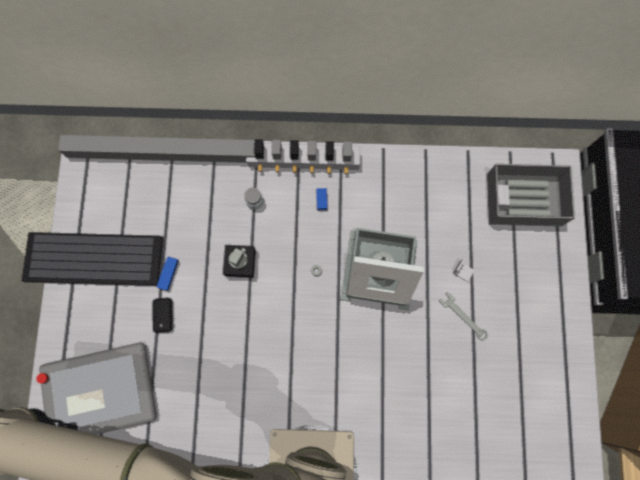

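View pics/wrist0.png

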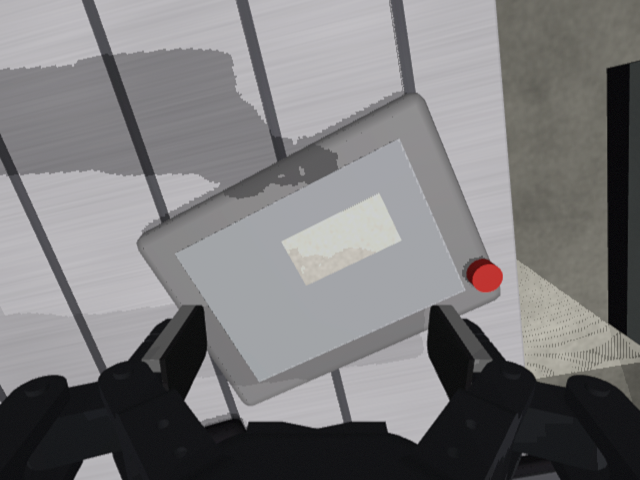

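Side view: housing near (340,320) with its cover open at (310,265) and the stand at (253,222). Top view: housing near (382,268), stand and shaft at (239,260), collar at (317,270). I'll zoom in on these.

Run:
```python
import cv2,numpy as np
t=cv2.imread('pics/top0.png');s=cv2.imread('pics/side0.png')
a=cv2.resize(t[215:315,215:285],None,fx=5,fy=5,interpolation=cv2.INTER_CUBIC)
b=cv2.resize(t[215:315,335:435],None,fx=5,fy=5,interpolation=cv2.INTER_CUBIC)[:, :450]
cv2.imwrite('pics/z1.png',np.hstack([a,b]))
a=cv2.resize(s[185:255,220:290],None,fx=5,fy=5,interpolation=cv2.INTER_CUBIC)
b=cv2.resize(s[195:385,265:415],None,fx=3,fy=3,interpolation=cv2.INTER_CUBIC)
a=cv2.copyMakeBorder(a,0,b.shape[0]-a.shape[0],0,0,cv2.BORDER_CONSTANT)
cv2.imwrite('pics/z2.png',np.hstack([a,b]))
```

```text
(no output)
```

View pics/z1.png

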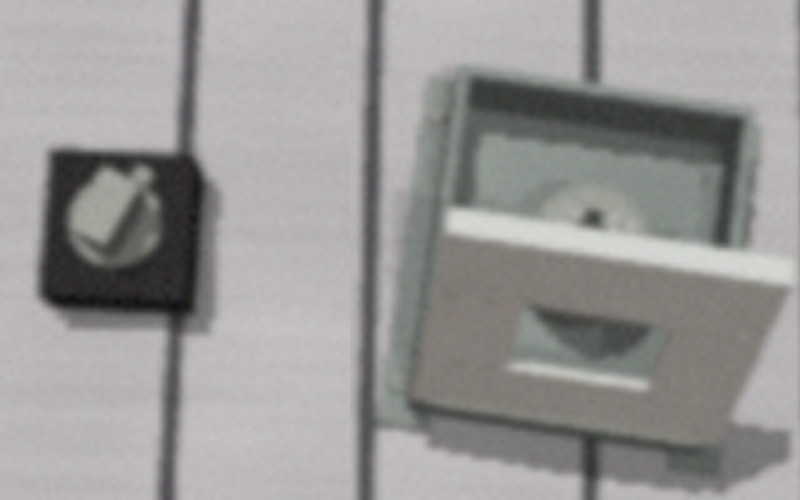

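View pics/z2.png

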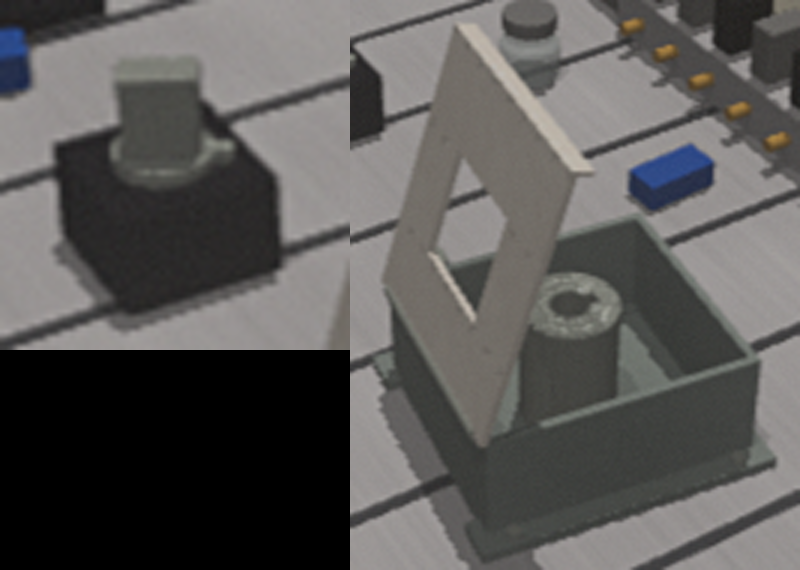

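Run:
```python
from h import *
np.set_printoptions(precision=4,suppress=True)
def L(n):
    d=np.load(f'pics/{n}0.npz'); return d['K'],d['R'],d['t']
T,S=L('top'),L('side')
tb=lambda u,v:((u-350+.5)/5-.5+335,(v+.5)/5-.5+215)
ta=lambda u,v:((u+.5)/5-.5+215,(v+.5)/5-.5+215)
sb=lambda u,v:((u-350+.5)/3-.5+265,(v+.5)/3-.5+195)
sa=lambda u,v:((u+.5)/5-.5+220,(v+.5)/5-.5+185)
P={}
for k,a,b in [('farL',tb(465,70),sb(640,215)),('farR',tb(757,110),sb(757,358)),('freeL',tb(447,235),sb(457,26)),('freeR',tb(785,285),sb(577,176)),('hinL',tb(412,402),sb(386,287)),('hinR',tb(712,443),sb(482,443)),('hub',tb(590,222),sb(574,304)),
 ('gripTop',ta(122,190),sa(158,70)),('lug',ta(146,172),sa(232,150))]:
    X,e=tri([ray(T,a),ray(S,b)]); P[k]=X; print(k,X,np.array(e)*1e3, onz(T,a,.085))
for k in [('freeL','hinL'),('freeR','hinR'),('hinL','hinR'),('freeL','freeR'),('farL','farR'),('farL','hinL'),('farR','hinR')]: 
    d=P[k[0]]-P[k[1]];print(k,np.linalg.norm(d),np.degrees(np.arctan2(d[1],d[0])), np.arctan2(d[2],np.hypot(d[0],d[1])))
for uv in [(50,150),(192,155),(45,300),(190,312)]: print('stand',onz(T,ta(*uv),.055))
```

```text
farL [ 0.6732 -0.1157  0.0884] [1.5682 1.5682] [ 0.6726 -0.1153  0.085 ]
farR [ 0.6525 -0.2799  0.091 ] [0.0817 0.0817] [ 0.6539 -0.2809  0.085 ]
freeL [ 0.5412 -0.0952  0.2754] [1.5049 1.5049] [ 0.5768 -0.1064  0.085 ]
freeR [ 0.522  -0.2627  0.272 ] [2.1182 2.1182] [ 0.5537 -0.2956  0.085 ]
hinL [ 0.4843 -0.0891  0.0845] [2.279 2.279] [ 0.4821 -0.0883  0.085 ]
hinR [ 0.4647 -0.254   0.0896] [1.2906 1.2906] [ 0.464  -0.2543  0.085 ]
hub [ 0.5805 -0.1837  0.0984] [3.5865 3.5865] [ 0.5865 -0.1866  0.085 ]
gripTop [0.5825 0.2147 0.1157] [4.8273 4.8273] [0.5935 0.2177 0.085 ]
lug [0.6096 0.2074 0.0632] [0.7826 0.7826] [0.6043 0.2047 0.085 ]
('freeL', 'hinL') 0.1992342033192459 -6.177897250164887 1.2795485385455891
('freeR', 'hinR') 0.19137383337695618 -8.606281235474212 1.2628845312978472
('hinL', 'hinR') 0.1661904494349169 83.20514568104636 -0.030378521617747352
('freeL', 'freeR') 0.1685996354815347 83.46490988726153 0.020301771611025542
('farL', 'farR') 0.16550042968113743 82.81305893058496 -0.015351571338772874
('farL', 'hinL') 0.19075562534604076 -8.030361982540605 0.020342432592583577
('farR', 'hinR') 0.18957624108148335 -7.845345661728973 0.0072420784678188434
stand [0.622  0.2647 0.055 ]
stand [0.6214 0.1828 0.055 ]
stand [0.5346 0.2621 0.055 ]
stand [0.53   0.1792 0.055 ]
```

>>> step_arm(
  motion=[
    [-43,-29,-20,0,0,0],
    [-43,-29,-20,0,0,0],
    [-43,-29,-20,0,0,0],
    [-43,-29,-20,0,0,0],
    [-43,-29,-20,0,0,0],
    [-43,-29,-20,0,0,0],
    [-43,-29,0,0,0,0],
    [-43,-29,0,0,0,0],
    [-43,-29,0,0,0,0],
    [-43,-29,0,0,0,0],
    [0,0,0,0,0,0],
  ],
  jaw=0,
)

```text
clock: 1.52
position: [0.5039, 0.2169, 0.3524]
ee_rot: [0.112, 0.994, -0.003, -0.0]
ft_force: [0.3, 0.7, 0.1]
grip_width: -0.003
```

```bash
cat >> h.py <<'E'
def shot(tag,n='wrist'):
    c=info(n); im=manip.camera(n); cv2.imwrite(f'pics/{tag}.png',im); np.savez(f'pics/{tag}.npz',K=c[0],R=c[1],t=c[2]); return c,im
def load(tag):
    d=np.load(f'pics/{tag}.npz'); return (d['K'],d['R'],d['t'])
def tooldelta(target,o=None):
    from scipy.spatial.transform import Rotation as Ro
    o=o or manip.get_obs(); R=Ro.from_quat(o['ee_rot']).as_matrix(); return R.T@(np.array(target)-o['position'])*1e3
def st():
    from scipy.spatial.transform import Rotation as Ro
    o=manip.get_obs(); R=Ro.from_quat(o['ee_rot']).as_matrix()
    print('t',o['clock'],'pos',o['position'].round(4),'xyaw',np.degrees(np.arctan2(R[1,0],R[0,0])).round(2),'z',R[:,2].round(3),'F',o['ft_force'].round(1),'w',round(o['grip_width'],3),'q',o['joint_pos'].round(2))
E
python3 -c "
from h import *
st(); shot('w1')"
```

```text
t 1.525 pos [0.5039 0.2169 0.3524] xyaw 167.19 z [-0.002 -0.005 -1.   ] F [0.3 0.7 0.1] w -0.003 q [-0.79  0.12  0.34  1.47 -0.04  1.56  0.89]
```

View pics/w1.png

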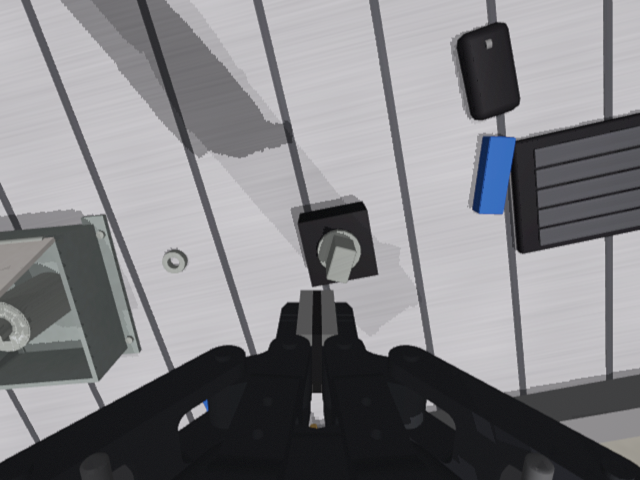

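Wrist view: stand around (338,245), grip block top at (342,258), lug pointing down at about (335,280). The hub slot shows at far left, (12,330). I'll take a second viewpoint part-way to the housing.

>>> step_arm(
  motion=[
    [18,-55,0,0,0,0],
    [18,-55,0,0,0,0],
    [0,0,0,0,0,0],
  ],
)

```text
clock: 1.95
position: [0.4404, 0.1204, 0.3515]
ee_rot: [0.107, 0.994, -0.003, -0.002]
ft_force: [1.1, 0.1, 1.0]
grip_width: 0.002
```

```bash
python3 -c "
from h import *
st(); shot('w2')
a=cv2.imread('pics/w1.png')[190:290,285:395];b=cv2.imread('pics/w2.png')
cv2.imwrite('pics/z3.png',cv2.resize(a,None,fx=6,fy=6,interpolation=cv2.INTER_CUBIC))"
```

```text
t 1.95 pos [0.4404 0.1204 0.3515] xyaw 167.71 z [-0.004 -0.006 -1.   ] F [1.1 0.1 1. ] w 0.002 q [-0.76 -0.1   0.36  1.68  0.04  1.56  0.95]
```

View pics/w2.png

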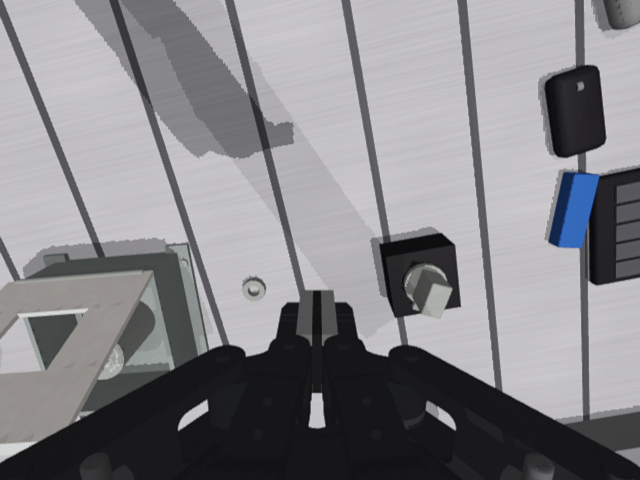

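View pics/z3.png

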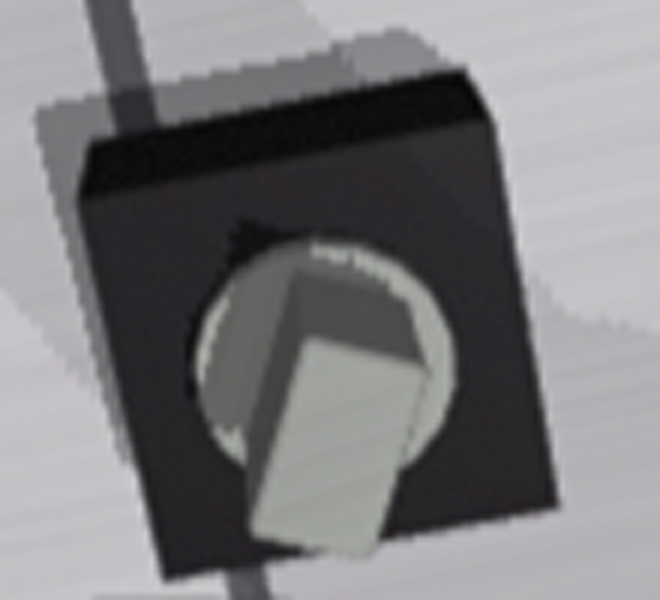

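```bash
python3 -c "
from h import *
b=cv2.imread('pics/w2.png')[225:335,370:480]
cv2.imwrite('pics/z4.png',cv2.resize(b,None,fx=6,fy=6,interpolation=cv2.INTER_CUBIC)[:600])"
```

```text
(no output)
```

View pics/z4.png

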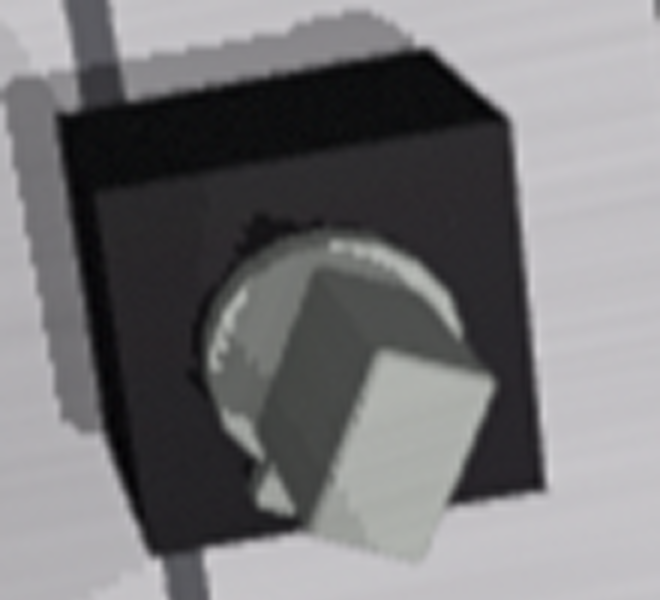

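Run:
```python
from h import *
np.set_printoptions(precision=4,suppress=True)
A,B=load('w1'),load('w2')
f=lambda u,v,x,y:((u+.5)/6-.5+x,(v+.5)/6-.5+y)
pa=[(305,338),(424,367),(375,557),(250,532)];pb=[(381,350),(497,380),(422,560),(304,527)]
X=[]
for a,b in zip(pa,pb):
    x,e=tri([ray(A,f(*a,285,190)),ray(B,f(*b,370,225))]);X.append(x);print(x,e[0]*1e3)
X=np.array(X);print('c',X.mean(0))
for i in range(4):
    d=X[(i+1)%4]-X[i];print(np.linalg.norm(d)*1e3,np.degrees(np.arctan2(d[1],d[0])))
print('lug',onz(B,f(272,497,370,225),.063))
for c,p,o in[(A,pa,(285,190)),(B,pb,(370,225))]:
    Z=np.array([onz(c,f(*q,*o),.117) for q in p]); print('z117',Z.mean(0)); 
    d=(Z[3]+Z[2]-Z[0]-Z[1]);print(np.degrees(np.arctan2(d[1],d[0])))
# stand top corners
for c,p,o in[(A,[(80,200),(490,122),(560,503),(165,578)],(285,190)),(B,[(95,188),(510,122),(545,490),(153,553)],(370,225))]:
    Z=np.array([onz(c,f(*q,*o),.055) for q in p]); print('stand',Z.mean(0),Z[:,:2].tolist())
```

```text
[0.5583 0.2241 0.1099] 0.17287933917269593
[0.5677 0.2436 0.1116] 0.12136536206429525
[0.605  0.2275 0.105 ] 0.27053448622315945
[0.5946 0.2063 0.1043] 0.5213520048688957
c [0.5814 0.2254 0.1077]
21.780135326617465 64.27402964702233
41.138638824287106 -23.30882928565307
23.66491249505983 -116.1677379528535
40.76466309651123 153.94225561684013
lug [0.6095 0.2084 0.063 ]
z117 [0.5778 0.2256 0.117 ]
-25.98793245066549
z117 [0.5761 0.2234 0.117 ]
-28.731403384457444
stand [0.5809 0.2255 0.055 ] [[0.5381230211071386, 0.1847248832080949], [0.5404768188704266, 0.2675670105536366], [0.6233065886047097, 0.2668899605994038], [0.6218211389897015, 0.18290390932858608]]
stand [0.581  0.2255 0.055 ] [[0.537106228685753, 0.18406801185007854], [0.5407805949884349, 0.2684212238459418], [0.6244692580581186, 0.2666690693370666], [0.6217963127186723, 0.1828761706118634]]
```

>>> step_arm(
  motion=[
    [0,-55,0,0,0,-2.5],
    [0,-55,0,0,0,-2.5],
    [0,-55,0,0,0,0],
    [0,-55,0,0,0,0],
    [0,-55,0,0,0,0],
    [0,0,0,0,0,0],
  ],
)

```text
clock: 2.75
position: [0.4036, -0.1471, 0.3536]
ee_rot: [0.052, 0.999, -0.004, -0.001]
ft_force: [-0.8, 1.0, -0.7]
grip_width: 0.0
```

```bash
python3 -c "
from h import *
st(); shot('w3');print(tooldelta([.455,-.171,.245]))"
```

```text
t 2.75 pos [ 0.4036 -0.1471  0.3536] xyaw 174.05 z [-0.003 -0.009 -1.   ] F [-0.8  1.  -0.7] w 0.0 q [-0.58 -0.25  0.67  1.75  0.16  1.59  1.55]
[-53.47843722 -20.15047463 108.50836719]
```

View pics/w3.png

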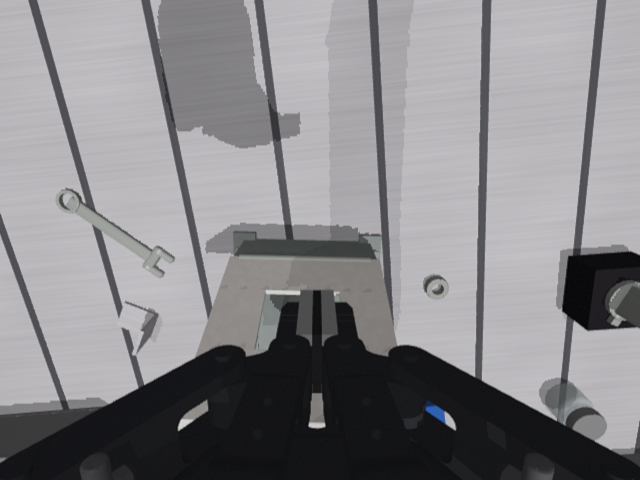

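Cover seen centred ahead of the fingers, its near edge at about (235–380, 250). I'll descend to pushing height in front of it.

>>> step_arm(
  motion=[
    [-18,-10,27,0,0,0],
    [-18,-10,27,0,0,0],
    [-17,0,27,0,0,0],
    [0,0,27,0,0,0],
    [0,0,0,0,0,0],
  ],
)

```text
clock: 3.42
position: [0.4616, -0.1593, 0.2422]
ee_rot: [0.041, 0.999, -0.005, -0.001]
ft_force: [0.1, 0.7, 1.1]
grip_width: -0.002
```

Run:
```python
from h import *
np.set_printoptions(precision=1,suppress=True)
st()
u=np.array([np.cos(np.radians(-7.3)),np.sin(np.radians(-7.3)),0]);h=np.array([.4745,-.1715,0])
def P(th): return h+u*(.165*np.cos(th)-.005*np.sin(th)-.011)+np.array([0,0,.085+.165*np.sin(th)+.005*np.cos(th)])
W=[tooldelta(P(t)) for t in np.linspace(1.27,0,18)]
print(W[0]);print(np.diff(W,axis=0)); print(P(1.27)*1e3,P(0)*1e3)
```

```text
t 3.425 pos [ 0.5 -0.2  0.2] xyaw 175.33 z [-0. -0. -1.] F [0.1 0.7 1.1] w -0.002 q [-0.6 -0.   0.8  1.8  0.   1.3  1.7]
[-46.9 -12.7  -1.9]
[[-11.7  -0.5   3.7]
 [-11.4  -0.5   4.6]
 [-11.1  -0.4   5.4]
 [-10.6  -0.4   6.2]
 [-10.1  -0.4   7. ]
 [ -9.6  -0.4   7.7]
 [ -9.   -0.3   8.4]
 [ -8.3  -0.3   9.1]
 [ -7.6  -0.2   9.7]
 [ -6.9  -0.2  10.2]
 [ -6.1  -0.2  10.7]
 [ -5.3  -0.1  11.1]
 [ -4.4  -0.1  11.5]
 [ -3.6  -0.   11.8]
 [ -2.7   0.   12. ]
 [ -1.8   0.   12.2]
 [ -0.9   0.1  12.3]]
[ 507.3 -175.7  244.1] [ 627.3 -191.1   90. ]
```

>>> step_arm(
  motion=[
    [-16,-4,0,0,0,0],
    [-16,-4,0,0,0,0],
    [-15,-4,-1,0,0,0],
    [-12,0,4,0,0,0],
    [-11,0,5,0,0,0],
    [-11,0,5,0,0,0],
    [-11,0,6,0,0,0],
    [-10,0,7,0,0,0],
    [-10,0,8,0,0,0],
    [0,0,0,0,0,0],
  ],
)

```text
clock: 4.68
position: [0.5832, -0.1686, 0.2125]
ee_rot: [0.032, 0.999, -0.004, 0.0]
ft_force: [-0.4, -0.1, -0.7]
grip_width: 0.002
```

Run:
```python
from h import *
np.set_printoptions(precision=1,suppress=True)
st()
shot('s4','side')
im=cv2.imread('pics/s4.png'); cv2.imwrite('pics/s4z.png',cv2.resize(im[150:390,220:460],(720,600)))
u=np.array([np.cos(np.radians(-7.3)),np.sin(np.radians(-7.3)),0]);h=np.array([.4745,-.1715,0])
def P(th): return h+u*(.165*np.cos(th)-.005*np.sin(th)-.011)+np.array([0,0,.085+.165*np.sin(th)+.005*np.cos(th)])
for t in [.9,.82,.75,.5,.25,0]:print(t,tooldelta(P(t)))
```

```text
t 4.675 pos [ 0.6 -0.2  0.2] xyaw 176.37 z [ 0. -0. -1.] F [-0.4 -0.1 -0.7] w 0.002 q [-0.4  0.4  0.8  1.6 -0.3  1.3  1.9]
0.9 [ 20.7 -15.2  -4.3]
0.82 [ 10.4 -15.8   4. ]
0.75 [  2.  -16.3  11.9]
0.5 [-23.  -17.6  44.6]
0.25 [-39.1 -18.3  82.4]
0 [-45.4 -18.4 123.1]
```

View pics/s4z.png

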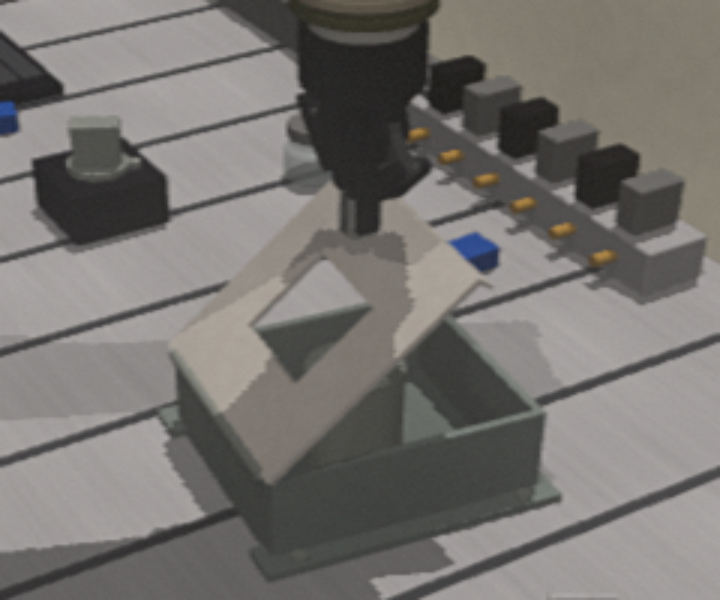

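Cover is about halfway down (free edge near (410,240) in the zoom) with the finger tip on it. I'll keep following the arc.

>>> step_arm(
  motion=[
    [-4,-4,11,0,0,0],
    [-6,-4,11,0,0,0],
    [-6,-4,11,0,0,0],
    [-6,-4,12,0,0,0],
    [-5,0,12,0,0,0],
    [-5,0,13,0,0,0],
    [-5,0,13,0,0,0],
    [-3,0,12,0,0,0],
    [-2,0,12,0,0,0],
    [0,0,8,0,0,0],
    [0,0,0,0,0,0],
  ],
)

```text
clock: 6.1
position: [0.627, -0.1897, 0.0902]
ee_rot: [0.032, 0.999, -0.004, 0.001]
ft_force: [-2.5, 0.4, 6.3]
grip_width: 0.001
```

Run:
```python
from h import *
np.set_printoptions(precision=4,suppress=True)
st()
shot('s5','side')
im=cv2.imread('pics/s5.png'); cv2.imwrite('pics/s5z.png',cv2.resize(im[190:390,240:440],(600,600)))
```

```text
t 6.1 pos [ 0.627  -0.1897  0.0902] xyaw 176.35 z [ 0.002 -0.007 -1.   ] F [-2.5  0.4  6.3] w 0.001 q [-0.31  0.6   0.74  1.57 -0.42  1.14  2.03]
```

View pics/s5z.png

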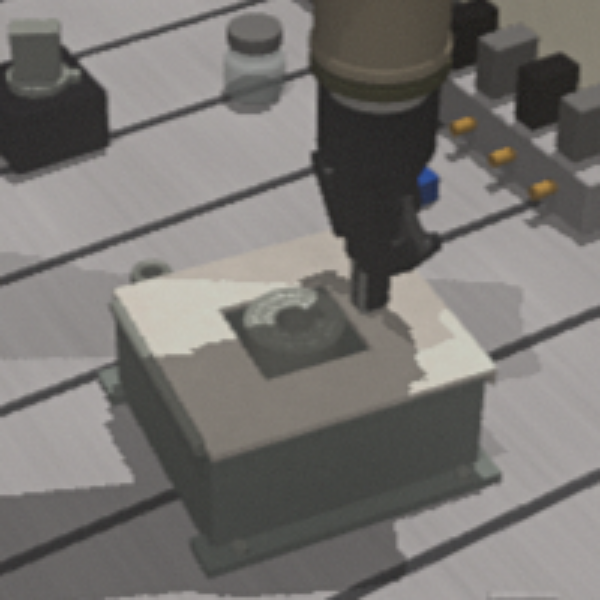

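Cover looks level and the push force rose to 6 N at z 0.090. One light extra press, then retreat and look at the hub.

>>> step_arm(
  motion=[
    [0,0,2,0,0,0],
    [0,0,-30,0,0,0],
    [0,0,-55,0,0,0],
    [40,0,-45,0,0,0],
    [55,15,-45,0,0,0],
    [55,15,-40,0,0,0],
    [0,10,-10,0,0,0],
    [0,0,0,0,0,0],
  ],
)

```text
clock: 7.15
position: [0.4907, -0.1415, 0.3087]
ee_rot: [0.03, 1.0, -0.0, 0.003]
ft_force: [0.3, 0.6, 0.5]
grip_width: 0.001
```

```bash
python3 -c "
from h import *
st(); shot('w6')"
```

```text
t 7.15 pos [ 0.4907 -0.1415  0.3087] xyaw 176.51 z [ 0.006 -0.001 -1.   ] F [0.3 0.6 0.5] w 0.001 q [-0.66  0.01  0.87  1.68 -0.01  1.45  1.73]
```

View pics/w6.png

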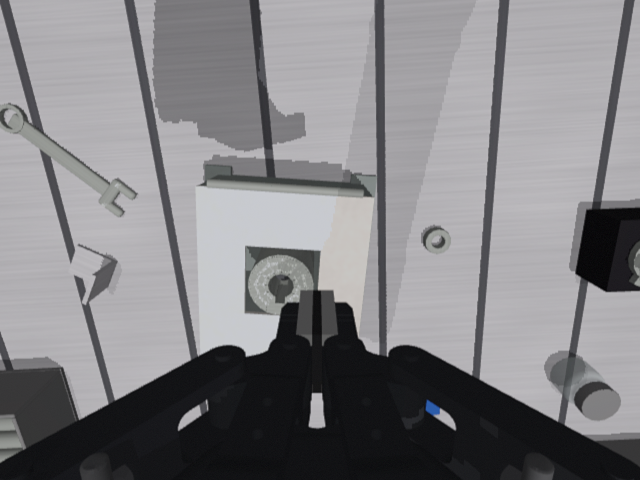

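Cover is level. The hub is at (282,285) in the window at (246–320, 247–315), and its slot points image-down (+x). I'll take a second view.

>>> step_arm(
  motion=[
    [20,45,0,0,0,0],
    [15,45,0,0,0,0],
    [0,0,0,0,0,0],
  ],
)

```text
clock: 7.58
position: [0.4608, -0.0499, 0.3034]
ee_rot: [0.033, 0.999, -0.005, -0.001]
ft_force: [0.5, -0.4, -0.7]
grip_width: -0.001
```

```bash
python3 -c "
from h import *
st(); shot('w7')
a=cv2.imread('pics/w6.png')[240:320,240:330];b=cv2.imread('pics/w7.png')
cv2.imwrite('pics/z6.png',cv2.resize(a,None,fx=7,fy=7,interpolation=cv2.INTER_CUBIC))"
```

```text
t 7.575 pos [ 0.4608 -0.0499  0.3034] xyaw 176.16 z [-0.002 -0.009 -1.   ] F [ 0.5 -0.4 -0.7] w -0.001 q [-0.77 -0.13  0.72  1.78  0.09  1.46  1.44]
```

View pics/w7.png

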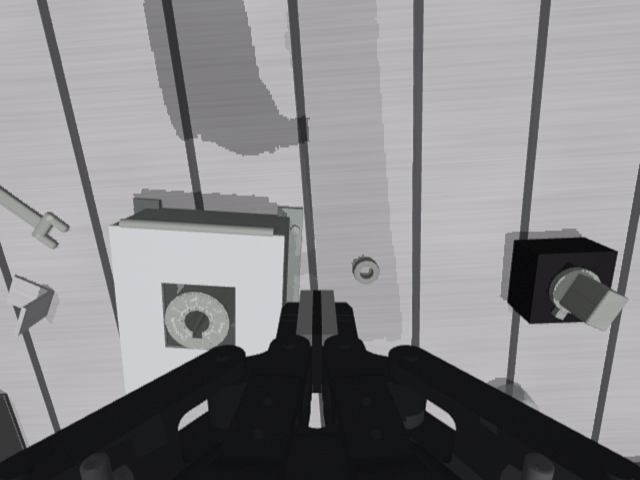

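View pics/z6.png

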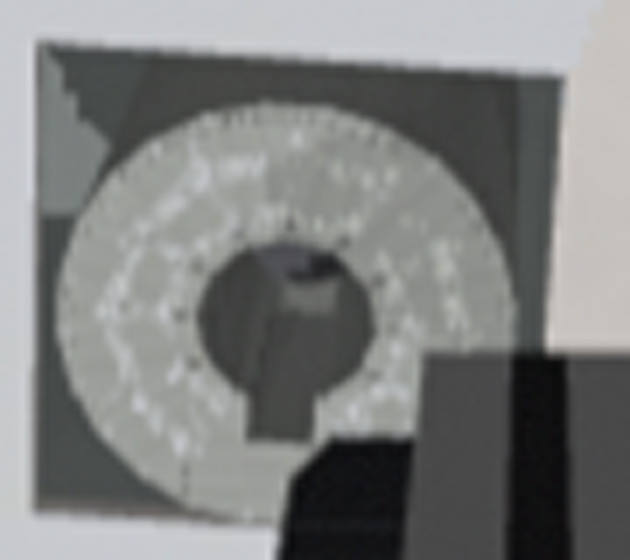

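```bash
python3 -c "
from h import *
b=cv2.imread('pics/w7.png')[275:355,155:245]
cv2.imwrite('pics/z7.png',cv2.resize(b,None,fx=7,fy=7,interpolation=cv2.INTER_CUBIC))"
```

```text
(no output)
```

View pics/z7.png

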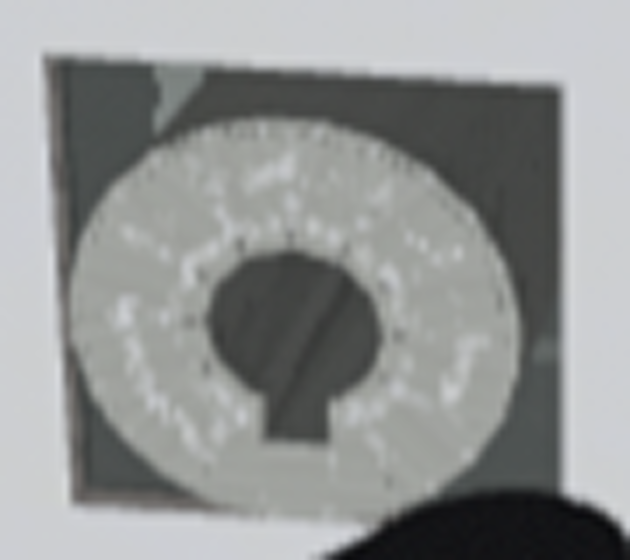

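Run:
```python
from h import *
from scipy.optimize import least_squares
np.set_printoptions(precision=4,suppress=True)
cs={}
for tag,(x,y),z in [('w6',(240,240),(287,320)),('w7',(155,275),(297,320))]:
    c=load(tag); im=cv2.imread(f'pics/{tag}.png'); g=cv2.cvtColor(im,cv2.COLOR_BGR2GRAY)
    roi=cv2.resize(g[y:y+80,x:x+90],None,fx=7,fy=7,interpolation=cv2.INTER_CUBIC)
    m=(roi<118).astype(np.uint8)
    if tag=='w6': m[:, :] = m; 
    m[255:330,200:375]=1 if tag=='w6' else m[255:330,200:375]
    n,lab,stt,_=cv2.connectedComponentsWithStats(m,connectivity=4)
    k=lab[z[1],z[0]]; mm=(lab==k).astype(np.uint8)
    print(tag,stt[k])
    cnt=max(cv2.findContours(mm,cv2.RETR_EXTERNAL,cv2.CHAIN_APPROX_NONE)[0],key=len)[:,0]
    X=np.array([onz(c,((p[0]+.5)/7-.5+x,(p[1]+.5)/7-.5+y),.098)[:2] for p in cnt])*1e3
    c0=X.mean(0)
    f=lambda p:(lambda r:np.where(r>p[2]+1.,0,r-p[2]))(np.hypot(*(X-p[:2]).T))
    s=least_squares(lambda p:np.hypot(*(X-p[:2]).T)-p[2],[c0[0]-3,c0[1],12.8],loss='cauchy',f_scale=.3)
    r=np.hypot(*(X-s.x[:2]).T);o=X[r>15.5]-s.x[:2]; a=np.degrees(np.arctan2(o[:,1],o[:,0]))
    end=X[r>18]; 
    print('centre',s.x,'rmax',r.max(),'ang mean of extremes',(a.max()+a.min())/2,a.min(),a.max(),'med',np.median(a))
    # px of centre
    K=c; cs[tag]=(c,proj(c,[*s.x[:2]/1e3,.098]))
X,e=tri([ray(*cs['w6']),ray(*cs['w7'])]);print(X,e)
```

```text
w6 [  196   237   185   208 27187]
centre [ 573.4439 -183.3727   12.9788] rmax 20.048336666821857 ang mean of extremes -3.4948965881352194 -135.65970840326005 128.66991522698962 med -5.681946845573357
w7 [  205   248   178   197 23700]
centre [ 573.6896 -183.4499   12.7446] rmax 19.599210570538283 ang mean of extremes -8.13008627266832 -25.99847797689967 9.738305431563031 med -8.598920125887279
[ 0.5734 -0.1833  0.0984] [np.float64(9.772234964887384e-05), np.float64(9.772234964889604e-05)]
```

Hub mouth triangulates to (0.5734, −0.1833, 0.0984) with the slot at about −8°, and the two views agree (0.098 expected). Next I'll go above the shaft with the jaw open.

```bash
python3 -c "
from h import *
print(tooldelta([.581,.2254,.20]))"
```

```text
[-100.5833894   286.00383914  100.30541453]
```

>>> step_arm(
  motion=[
    [-17,48,0,0,0,0],
    [-17,48,0,0,0,0],
    [-17,48,10,0,0,0],
    [-17,48,20,0,0,0],
    [-17,48,20,0,0,0],
    [-16,46,20,0,0,0],
    [0,0,10,0,0,7.5],
    [0,0,0,0,0,7.5],
    [0,0,0,0,0,7.5],
    [0,0,0,0,0,0],
  ],
  jaw=60,
  force=40,
)

```text
clock: 8.88
position: [0.5973, 0.2146, 0.1992]
ee_rot: [0.245, 0.969, -0.019, -0.003]
ft_force: [-0.8, 0.1, -0.3]
grip_width: 0.698
```

```bash
cat >> h.py <<'E'
def plan(pos,yaw):
    from scipy.spatial.transform import Rotation as Ro
    o=manip.get_obs(); R=Ro.from_quat(o['ee_rot']); c,s=np.cos(np.radians(yaw)),np.sin(np.radians(yaw))
    T=Ro.from_matrix(np.array([[c,s,0],[s,-c,0],[0,0,-1]]))
    print('shift',(R.inv().apply(np.array(pos)-o['position'])*1e3).round(1),'turn',np.degrees((R.inv()*T).as_rotvec()).round(2))
E
python3 -c "
from h import *
st(); shot('w8'); plan([.581,.2254,.17],153.7)"
```

```text
t 8.875 pos [0.5973 0.2146 0.1992] xyaw 151.58 z [-0.014 -0.035 -0.999] F [-0.8  0.1 -0.3] w 0.698 q [-0.92  0.45  0.67  1.48 -0.25  1.33  0.84]
shift [19.5  2.9 29.1] turn [-2.15  0.18 -2.02]
```

View pics/w8.png

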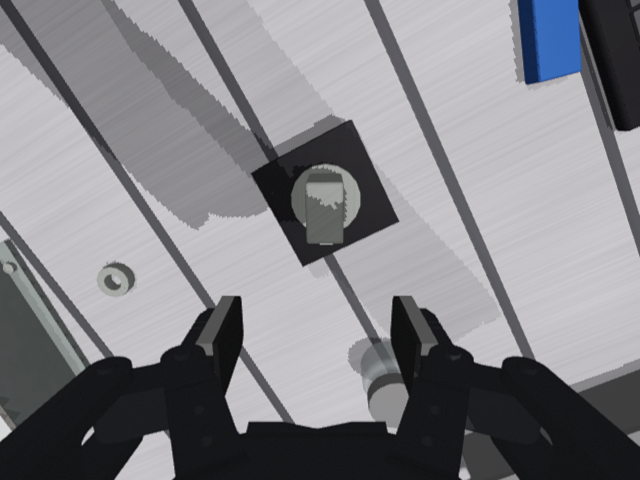

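Shaft block top spans about (306–344, 182–243) and is square to the jaws. I'll measure it here.

```bash
python3 -c "
from h import *
b=cv2.imread('pics/w8.png')[150:260,270:380]
cv2.imwrite('pics/z8.png',cv2.resize(b,None,fx=5,fy=5,interpolation=cv2.INTER_CUBIC))"
```

```text
(no output)
```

View pics/z8.png

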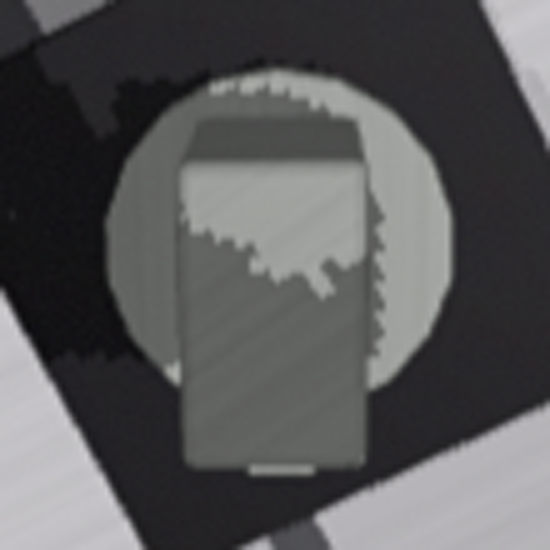

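Run:
```python
from h import *
np.set_printoptions(precision=4,suppress=True)
c=load('w8'); f=lambda u,v:((u+.5)/5-.5+270,(v+.5)/5-.5+150)
Z=np.array([onz(c,f(*p),.109) for p in [(180,160),(366,160),(367,467),(183,467)]])
print(Z.mean(0)); 
for a,b in [(0,1),(1,2),(2,3),(3,0)]:
    d=Z[b]-Z[a];print(np.hypot(*d[:2])*1e3,np.degrees(np.arctan2(d[1],d[0])))
# tri with w2 center
B=load('w2');g=lambda u,v,x,y:((u+.5)/6-.5+x,(v+.5)/6-.5+y)
for a,b in zip([(180,160),(366,160),(367,467),(183,467)],[(381,350),(497,380),(422,560),(304,527)]): print(tri([ray(c,f(*a)),ray(B,g(*b,370,225))]))
```

```text
[0.5813 0.2252 0.109 ]
22.849157213397433 61.93449992194337
39.52114821202737 -27.024355958761937
23.73261254837933 -117.71051352795973
39.66200502499685 151.69630610947092
(array([0.5584, 0.2243, 0.1093]), [np.float64(3.540261639738972e-05), np.float64(3.540261639753248e-05)])
(array([0.5692, 0.2445, 0.1087]), [np.float64(4.273381562117778e-05), np.float64(4.2733815621167785e-05)])
(array([0.6045, 0.2266, 0.1072]), [np.float64(0.0005431389150676009), np.float64(0.0005431389150676615)])
(array([0.5932, 0.2056, 0.1071]), [np.float64(0.000787548740309637), np.float64(0.0007875487403097383)])
```

```bash
python3 -c "
from h import *
plan([.5812,.2253,.14],152.3)"
```

```text
shift [19.4  4.1 59.1] turn [-2.15  0.2  -0.62]
```

>>> step_arm(
  motion=[
    [10,4,0,-2.1,0.2,-0.6],
    [10,0,20,0,0,0],
    [0,0,20,0,0,0],
    [0,0,20,0,0,0],
    [0,0,0,0,0,0],
  ],
)

```text
clock: 9.55
position: [0.5809, 0.2275, 0.1375]
ee_rot: [0.235, 0.972, 0.004, 0.001]
ft_force: [0.1, -0.2, 0.8]
grip_width: 0.703
```

```bash
python3 -c "
from h import *
st();plan([.5812,.2253,.069],152.3)"
```

```text
t 9.55 pos [0.5809 0.2275 0.1375] xyaw 152.85 z [ 0.003  0.007 -1.   ] F [ 0.1 -0.2  0.8] w 0.703 q [-0.93  0.44  0.64  1.62 -0.29  1.17  0.87]
shift [-1.3 -2.3 68.5] turn [ 0.42 -0.01  0.55]
```

>>> step_arm(
  motion=[
    [-1,-2,18,0.4,0,0.5],
    [0,0,18,0,0,0],
    [0,0,17,0,0,0],
    [0,0,10,0,0,0],
    [0,0,0,0,0,0],
  ],
)

```text
clock: 10.18
position: [0.5813, 0.2255, 0.0713]
ee_rot: [0.238, 0.971, 0.001, 0.001]
ft_force: [0.3, 0.8, 0.9]
grip_width: 0.703
```

```bash
python3 -c "
from h import *
st();plan([.5812,.2253,.069],152.3)"
```

```text
t 10.175 pos [0.5813 0.2255 0.0713] xyaw 152.41 z [ 0.001  0.002 -1.   ] F [0.3 0.8 0.9] w 0.703 q [-0.91  0.52  0.61  1.67 -0.33  1.06  0.89]
shift [ 0.  -0.3  2.3] turn [0.12 0.03 0.11]
```

>>> step_arm(
  motion=[
    [0,0,1,0,0,0],
    [0,0,0,0,0,0],
    [0,0,0,0,0,0],
    [0,0,0,0,0,0],
    [0,0,0,0,0,0],
    [0,0,0,0,0,0],
  ],
  jaw=10,
  force=80,
)

```text
clock: 10.92
position: [0.5819, 0.2257, 0.0712]
ee_rot: [0.238, 0.971, 0.001, 0.001]
ft_force: [-0.3, 0.4, -2.8]
grip_width: 0.271
```

```bash
python3 -c "
from h import *
st()"
```

```text
t 10.925 pos [0.5819 0.2257 0.0712] xyaw 152.42 z [ 0.003  0.002 -1.   ] F [-0.3  0.4 -2.8] w 0.271 q [-0.91  0.52  0.61  1.67 -0.33  1.06  0.89]
```

>>> step_arm(
  motion=[
    [0,0,-12,0,0,0],
    [0,0,-20,0,0,0],
    [0,0,-25,0,0,0],
    [0,0,-25,0,0,0],
    [0,0,-25,0,0,0],
    [0,0,-25,0,0,0],
    [0,0,0,0,0,0],
  ],
)

```text
clock: 11.8
position: [0.5819, 0.2246, 0.2151]
ee_rot: [0.239, 0.971, 0.003, 0.002]
ft_force: [0.2, 0.0, -4.9]
grip_width: 0.272
```

```bash
python3 -c "
from h import *
st();plan([.5735,-.1834,.21],171.9);shot('s9','side');shot('w9')
im=cv2.imread('pics/s9.png'); cv2.imwrite('pics/s9z.png',np.hstack([cv2.resize(im[100:260,200:320],(450,600)),cv2.resize(cv2.imread('pics/w9.png')[150:480,160:480],(350,361))[:,:,:].copy() if 0 else cv2.copyMakeBorder(cv2.resize(cv2.imread('pics/w9.png')[200:400,220:420],(350,350)),0,250,0,0,cv2.BORDER_CONSTANT)]))"
```

```text
t 11.8 pos [0.5819 0.2246 0.2151] xyaw 152.33 z [ 0.006  0.004 -1.   ] F [ 0.2  0.  -4.9] w 0.272 q [-0.96  0.38  0.67  1.53 -0.24  1.31  0.83]
shift [-182.  -365.2    3.3] turn [  0.34   0.26 -19.57]
```

View pics/s9z.png

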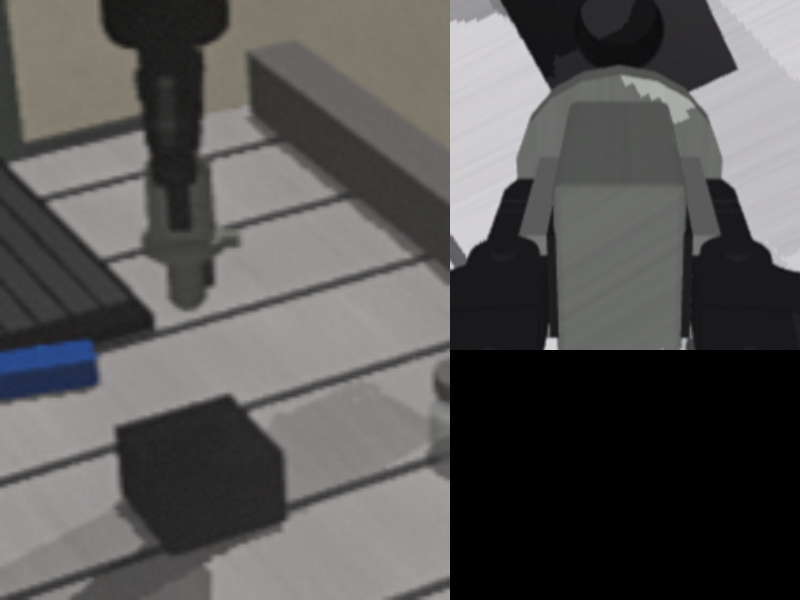

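Shaft is held upright (zoom: block at (180,190), lug at (235,240), nose at (187,300)) and the stand is empty. Moving over to the hub.

>>> step_arm(
  motion=[
    [-12,-25,0,0,0,0],
    [-20,-40,0,0,0,0],
    [-20,-40,0,0,0,0],
    [-20,-40,0,0,0,0],
    [-20,-40,0,0,0,0],
    [-20,-40,0,0,0,0],
    [-20,-40,0,0,0,0],
    [-20,-40,0,0,0,0],
    [-16,-32,0,0,0,0],
    [-12,-20,0,0,0,0],
    [0,0,0,0,0,-6.5],
    [0,0,0,0,0,-6.5],
    [0,0,0,0,0,-6.5],
    [0,0,0,0,0,0],
  ],
)

```text
clock: 13.65
position: [0.5579, -0.2015, 0.1971]
ee_rot: [0.073, 0.997, -0.002, -0.011]
ft_force: [0.3, -0.6, -3.5]
grip_width: 0.275
```

```bash
python3 -c "
from h import *
st();plan([.5735,-.1834,.19],171.9)"
```

```text
t 13.65 pos [ 0.5579 -0.2015  0.1971] xyaw 171.6 z [-0.022 -0.003 -1.   ] F [ 0.3 -0.6 -3.5] w 0.275 q [-0.34  0.36  0.77  1.61 -0.25  1.29  1.89]
shift [-13.   20.2   6.7] turn [-0.34 -1.23 -0.3 ]
```

>>> step_arm(
  motion=[
    [-13,20,0,-0.3,-1.2,-0.3],
    [0,0,0,0,0,0],
    [0,0,0,0,0,0],
  ],
)

```text
clock: 14.02
position: [0.5737, -0.1825, 0.1955]
ee_rot: [0.074, 0.997, -0.0, -0.001]
ft_force: [0.1, -0.0, -4.5]
grip_width: 0.266
```

```bash
python3 -c "
from h import *
st();plan([.5735,-.1834,.175],171.9);shot('s10','side');shot('w10')
im=cv2.imread('pics/s10.png'); cv2.imwrite('pics/s10z.png',np.hstack([cv2.resize(im[190:370,260:395],(450,600)),cv2.copyMakeBorder(cv2.resize(cv2.imread('pics/w10.png')[180:380,220:420],(350,350)),0,250,0,0,cv2.BORDER_CONSTANT)]))"
```

```text
t 14.025 pos [ 0.5737 -0.1825  0.1955] xyaw 171.57 z [-0.001 -0.    -1.   ] F [ 0.1 -0.  -4.5] w 0.266 q [-0.37  0.37  0.76  1.61 -0.26  1.27  1.86]
shift [ 0.  -0.9 20.5] turn [-0.01 -0.06 -0.33]
```

View pics/s10z.png

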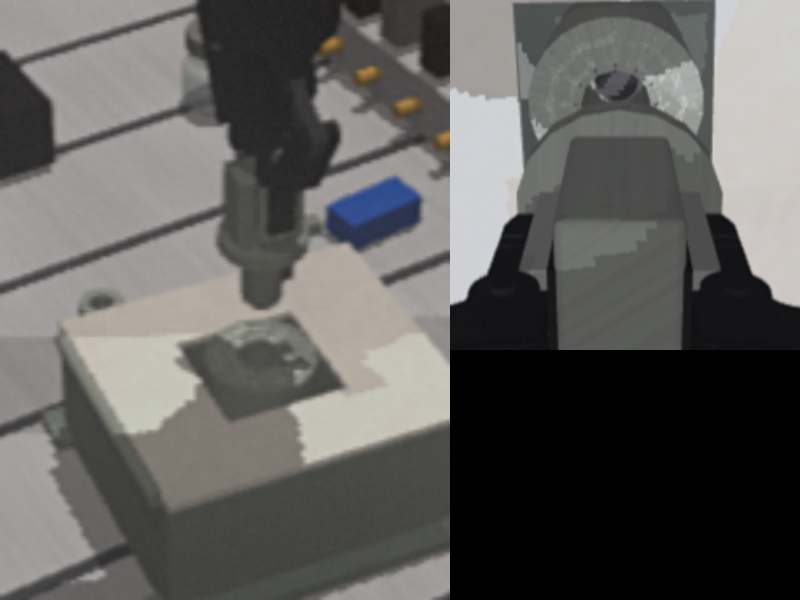

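Side view shows the nose above the hub. Wrist view shows the shaft centred on the hub (column 620 vs 618 in the zoom) and the cover closed. Descending.

>>> step_arm(
  motion=[
    [0,-1,12,0,0,-0.3],
    [0,0,12,0,0,0],
    [0,0,10,0,0,0],
    [0,0,0,0,0,0],
  ],
)

```text
clock: 14.62
position: [0.5729, -0.1836, 0.1582]
ee_rot: [0.071, 0.997, 0.0, -0.001]
ft_force: [-0.0, -0.3, -3.1]
grip_width: 0.271
```

```bash
python3 -c "
from h import *
st();plan([.5735,-.1834,.150],171.9)"
```

```text
t 14.625 pos [ 0.5729 -0.1836  0.1582] xyaw 171.86 z [-0.002  0.    -1.   ] F [-0.  -0.3 -3.1] w 0.271 q [-0.35  0.4   0.74  1.65 -0.29  1.2   1.89]
shift [-0.6  0.3  8.2] turn [-0.   -0.14 -0.04]
```

>>> step_arm(
  motion=[
    [-0.6,0.3,3,0,0,0],
    [0,0,3,0,0,0],
    [0,0,3,0,0,0],
    [0,0,0,0,0,0],
  ],
)

```text
clock: 15.12
position: [0.5739, -0.1835, 0.1491]
ee_rot: [0.071, 0.997, 0.0, -0.001]
ft_force: [-0.2, 0.1, -3.4]
grip_width: 0.268
```

```bash
python3 -c "
from h import *
st();print(manip.get_obs()['torque'].round(2));plan([.5735,-.1834,.145],171.9)"
```

```text
t 15.125 pos [ 0.5739 -0.1835  0.1491] xyaw 171.85 z [-0.001  0.    -1.   ] F [-0.2  0.1 -3.4] w 0.268 q [-0.35  0.41  0.74  1.66 -0.29  1.19  1.89]
[-0.03  0.02 -0.01]
shift [0.4 0.1 4.1] turn [-0.   -0.08 -0.05]
```

>>> step_arm(
  motion=[
    [0.3,0,3,0,0,0],
    [0,0,3,0,0,0],
    [0,0,3,0,0,0],
    [0,0,0,0,0,0],
  ],
)

```text
clock: 15.62
position: [0.5737, -0.1835, 0.1397]
ee_rot: [0.071, 0.997, 0.0, -0.001]
ft_force: [0.2, 0.2, -4.2]
grip_width: 0.269
```

```bash
python3 -c "
from h import *
st();print(manip.get_obs()['torque'].round(2));plan([.5735,-.1834,.135],171.9)"
```

```text
t 15.625 pos [ 0.5737 -0.1835  0.1397] xyaw 171.86 z [-0.001  0.    -1.   ] F [ 0.2  0.2 -4.2] w 0.269 q [-0.34  0.42  0.74  1.67 -0.3   1.17  1.9 ]
[-0.01  0.02 -0.03]
shift [0.2 0.  4.7] turn [-0.   -0.07 -0.04]
```

>>> step_arm(
  motion=[
    [0,0,3,0,0,0],
    [0,0,3,0,0,0],
    [0,0,3,0,0,0],
    [0,0,0,0,0,0],
  ],
)

```text
clock: 16.12
position: [0.5737, -0.1835, 0.13]
ee_rot: [0.071, 0.997, 0.0, -0.001]
ft_force: [0.2, -0.7, -3.7]
grip_width: 0.274
```

```bash
python3 -c "
from h import *
st();print(manip.get_obs()['torque'].round(2));plan([.5735,-.1834,.122],171.9)"
```

```text
t 16.125 pos [ 0.5737 -0.1835  0.13  ] xyaw 171.86 z [-0.001  0.    -1.   ] F [ 0.2 -0.7 -3.7] w 0.274 q [-0.34  0.43  0.73  1.68 -0.31  1.15  1.9 ]
[-0.03 -0.04  0.02]
shift [0.2 0.  8. ] turn [-0.   -0.07 -0.04]
```

Key is in the slot: about 26 mm deep with no contact force. Continuing to the plunger.

>>> step_arm(
  motion=[
    [0,0,3,0,0,0],
    [0,0,3,0,0,0],
    [0,0,3,0,0,0],
    [0,0,2,0,0,0],
    [0,0,0,0,0,0],
  ],
)

```text
clock: 16.75
position: [0.5741, -0.1836, 0.1197]
ee_rot: [0.071, 0.997, 0.0, -0.0]
ft_force: [-3.1, 0.7, 3.9]
grip_width: 0.275
```

```bash
python3 -c "
from h import *
st();print(manip.get_obs()['torque'].round(2))"
```

```text
t 16.75 pos [ 0.5741 -0.1836  0.1197] xyaw 171.86 z [ 0.     0.001 -1.   ] F [-3.1  0.7  3.9] w 0.275 q [-0.33  0.44  0.72  1.69 -0.32  1.13  1.91]
[ 0.36  0.84 -0.03]
```

>>> step_arm(
  motion=[
    [0,0,2,0,0,0],
    [0,0,2,0,0,0],
    [0,0,2,0,0,0],
  ],
)

```text
clock: 17.12
position: [0.5741, -0.1837, 0.1147]
ee_rot: [0.071, 0.997, 0.001, 0.0]
ft_force: [-2.2, 1.3, 6.9]
grip_width: 0.276
```

```bash
python3 -c "
from h import *
st();print(manip.get_obs()['torque'].round(2))"
```

```text
t 17.125 pos [ 0.5741 -0.1837  0.1147] xyaw 171.85 z [ 0.     0.001 -1.   ] F [-2.2  1.3  6.9] w 0.276 q [-0.33  0.45  0.72  1.69 -0.32  1.12  1.91]
[ 0.46  1.1  -0.01]
```

>>> step_arm(
  motion=[
    [0,0,2,0,0,0],
    [0,0,2,0,0,0],
  ],
)

```text
clock: 17.38
position: [0.5742, -0.1837, 0.1141]
ee_rot: [0.071, 0.997, 0.002, 0.001]
ft_force: [-12.5, 6.1, 27.5]
grip_width: 0.272
```

```bash
python3 -c "
from h import *
st();print(manip.get_obs()['torque'].round(2))"
```

```text
t 17.375 pos [ 0.5742 -0.1837  0.1141] xyaw 171.84 z [ 0.001  0.003 -1.   ] F [-12.5   6.1  27.5] w 0.272 q [-0.33  0.45  0.72  1.69 -0.33  1.12  1.91]
[1.05 3.11 0.09]
```

>>> step_arm(
  motion=[
    [0.8,0.4,2,0,0,0],
    [0.8,0.4,2,0,0,0],
  ],
)

```text
clock: 17.62
position: [0.5741, -0.1837, 0.1141]
ee_rot: [0.071, 0.997, 0.002, 0.003]
ft_force: [-6.1, 2.4, 18.9]
grip_width: 0.268
```

```bash
python3 -c "
from h import *
st();shot('s11','side');st();shot('w11');shot('t11','top');st()
im=cv2.imread('pics/s11.png'); cv2.imwrite('pics/s11z.png',np.hstack([cv2.resize(im[190:370,260:395],(450,600)),cv2.copyMakeBorder(cv2.resize(cv2.imread('pics/w11.png')[180:380,220:420],(350,350)),0,250,0,0,cv2.BORDER_CONSTANT)]))"
```

```text
t 17.625 pos [ 0.5741 -0.1837  0.1141] xyaw 171.82 z [ 0.006  0.003 -1.   ] F [-6.1  2.4 18.9] w 0.268 q [-0.33  0.44  0.72  1.7  -0.33  1.12  1.91]
t 17.675 pos [ 0.5741 -0.1837  0.1141] xyaw 171.82 z [ 0.006  0.003 -1.   ] F [-7.2  2.7 19.2] w 0.269 q [-0.33  0.44  0.72  1.7  -0.33  1.12  1.91]
t 17.775 pos [ 0.5741 -0.1837  0.1141] xyaw 171.83 z [ 0.006  0.003 -1.   ] F [-6.8  2.3 19.4] w 0.269 q [-0.33  0.44  0.72  1.7  -0.33  1.12  1.91]
```

View pics/s11z.png

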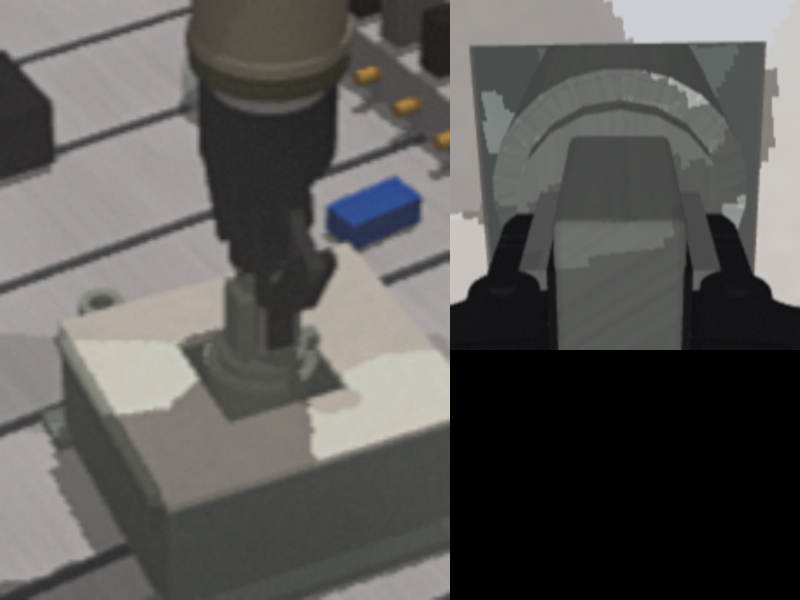

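View pics/t11.png

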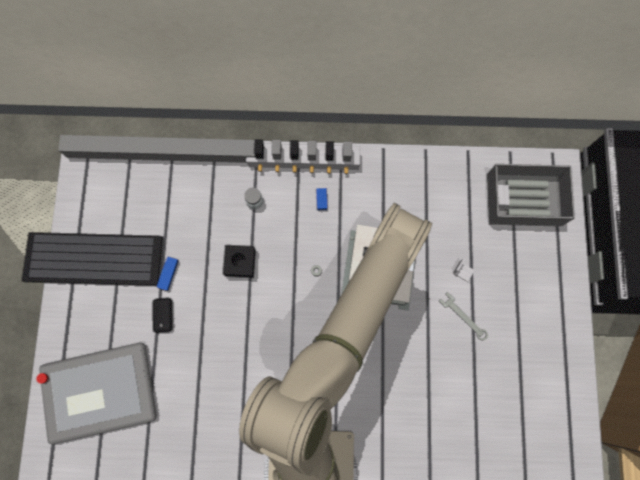

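```bash
python3 -c "
from h import *
plan([.5739,-.1836,.112],171.85)"
```

```text
shift [0.2 0.1 2.1] turn [ 0.23  0.29 -0.02]
```

>>> step_arm(
  motion=[
    [0.3,0.2,2.5,0.2,0.3,0],
  ],
)

```text
clock: 17.9
position: [0.5742, -0.1837, 0.1141]
ee_rot: [0.071, 0.997, 0.001, 0.001]
ft_force: [-14.3, 5.6, 31.6]
grip_width: 0.27
```

```bash
python3 -c "
from h import *
st();manip.camera('side');manip.camera('side');st();plan([.5739,-.1836,.112],171.85)"
```

```text
t 17.9 pos [ 0.5742 -0.1837  0.1141] xyaw 171.8 z [ 0.001  0.002 -1.   ] F [-14.3   5.6  31.6] w 0.27 q [-0.33  0.45  0.72  1.69 -0.32  1.12  1.91]
t 18.0 pos [ 0.5742 -0.1837  0.1141] xyaw 171.81 z [ 0.001  0.002 -1.   ] F [-11.9   4.   27.3] w 0.271 q [-0.33  0.45  0.72  1.69 -0.32  1.12  1.91]
shift [0.3 0.1 2.1] turn [ 0.1   0.05 -0.04]
```

Tool is level, z is steady at 0.1141 and the axial push is about 31 N net of the shaft's weight. Handing in.

```bash
python3 -c "
from h import *
manip.hand_in();st()"
```

```text
the job is handed in; nothing more can be done
the job is handed in; nothing more can be done
```

I closed the cover, took the keyed shaft out of its block and pushed it home in the hub. I handed in at about 18 s with the gripper still holding and pushing. The hand-in gives no verdict, and there is no direct reading of the plunger.

**Cover:** I pushed it down along its arc with the shut fingertips. It ended level at z 0.090 m with about 6 N, and the later views show it still closed.

**Shaft:** I turned it about 19° to line the key up with the slot. It went in without contact until the plunger pushed back with about 7.6 N.

**Last checks:**
- **Height:** the tool stopped at z 0.1141 m, against about 0.114 expected for fully home, and further pushes did not lower it.
- **Push:** about 31 N downward, net of the shaft's weight, which is well above the 11 N spring.
- **Tilt:** below 0.2°.
- **Grip:** jaw opening unchanged, so no sign of slipping.
- **Pictures:** the side and wrist views show the flange on the hub's face, and in the top view the other things look unmoved.

**Disagreements:**
- The hub position from the first side and top views was about 4 mm off the close wrist-camera measurement. I used the wrist one.
- A side force of about 12 N remains while pressing.

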